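# Lean the sample panel and offer up the cover plate

## Task

Take the small painted panel out of the drying rack and lean it on the dark display stand, picture to the front and right way up, its foot in the channel, roughly centred and resting back on the two stiles, and let go of it. Then pick up the cover plate and hold it level about a centimetre above the stand's front rail, felt edge towards the panel, so that each threaded brass insert shows whole through its hole; a colleague will slip in the washers and start the screws, so finish still holding the plate there, touching neither rail nor panel. Do not knock over or push about the paint pots and thumbscrews, or bang the panel into the stand.

Things in the scene. Friction and masses are not known exactly. Their poses are not given: they have to be found in the camera images.
- panel: Small hardboard panel with a grey mountain picture, 85 mm (its x) by 105 mm (y) by 14 mm thick (z), about 0.09 kg. Origin: centre of its plain back. +x points to the picture's upper edge, +z out of the picture. Starts upright (x up) in the rack's middle slot, picture to the rack's front, foot 10 mm and top edge 95 mm above the counter.
- panel_foot (a point): Middle of the panel's lower rear edge: 42.5 mm along -x from the panel's origin.
- rack: Pale wooden drying rack, 112 (x) x 80 (y) x 34 mm, fixed to the counter. Origin: centre of its underside; front is -x, z up. Posts rise from 10 to 34 mm above the counter and leave three slots across it at x = -34, 0 and +34 mm, each 17 mm wide or a little more; only the middle one is used.
- stand: Dark wooden stand fixed to the counter, base 120 (x) x 134 (y) x 12 mm. Origin: centre of its underside; front -x, left +y, z up. Front rail: x -58 to -20 mm, 130 mm wide, top 34 mm up. Back: two stiles 18 mm wide at y = +40 and -40 mm, 70 mm long, leaning to +x 0.349 rad (20 degrees) off vertical; 62 mm open between them for fingers, but for a crosspiece ending 24 mm up the slope.
- channel (a point): Mid width where the front of the stand's back meets the channel floor: (0, 0, 12 mm) in the stand's frame. The channel for the panel's foot, between front rail and back, is 20 mm wide at the floor (x -20 to 0). The panel_foot edge belongs here or up to 6 mm further forward (which adds up to 0.1 rad of lean).
- insert_left (a point): Centre of the left threaded brass insert at the top face of the front rail: (-39, +40, 34 mm) in the stand's frame. Brass 12 mm across, its threaded bore 6 mm.
- insert_right (a point): The same for the right insert: (-39, -40, 34 mm) in the stand's frame.
- cover_plate: Aluminium plate 36 (x) x 104 (y) x 6 mm, about 0.09 kg, lying on the counter left of the stand. Origin: centre of its underside, z up. Dark felt strip 3 mm thick on its +x edge (plate x goes the same way as stand x). Holes 12 mm at y = +40, -40 mm. Wooden ticket block in the middle, to grip from above: 30 mm (x) x 26 mm (y), 6 to 32 mm above the underside, 2 mm ticket slit across its top along y.
- hole_left (a point): Centre of the plate's left hole at the underside: (0, +40, 0 mm) in the plate's frame; belongs above insert_left.
- hole_right (a point): Centre of the plate's right hole at the underside: (0, -40, 0 mm) in the plate's frame; belongs above insert_right.
- screw_1: Brass thumbscrew standing on its 18 mm head, 26 mm high; origin at the centre of its underside. Leave alone.
- screw_2: A second thumbscrew like it. Leave alone.
- pot_blue: Blue gouache pot with white lid, 46 mm across, 46 mm high; origin at the centre of its underside. Leave alone.
- pot_red: Red gouache pot, same size. Leave alone.

How it is judged:
By the outcome, as a careful person would: the job done as asked, in the order asked, and still so for the second after the job is handed in, while the arm keeps its last pose, push and grip.
It also fails if it takes over 54 s, if anything falls off the work surface, if the arm or the gripper's body presses on something with over 40 N, if the wrist force passes 120 N, or if a joint passes its speed limit or range.

## Robot

A 7-joint arm with a two-finger parallel gripper is mounted at the origin on a cart in front of the work surface, level with it; the furniture and walls round the work are solid. World frame = base frame: x ahead of the robot, y to its left, z up, the work surface at z = 0. Lengths are in m, angles in rad, forces in N, time in s.
With the tool pointing down it reaches from about 0.35 to 0.9 m from the base axis. Payload 7.2 kg.
Tool frame: the origin (TCP) lies on the centre line of the jaws, within the pads' length; the fingertips stand 19 mm ahead of it and the grasp point (between the pads) is the TCP; z points along the fingers, y is the line along which they close (so a half turn about z gives the same grasp; the last joint's range is limited). The gripper opens to 85 mm and grips with 20 to 120 N. Pads are 22 mm wide; open, the fingers measure 114 mm over their backs; the gripper's body (76 mm by 85 mm) begins 54 mm behind the grasp point. The pads swing forward as they close: fully open they stand 13 mm farther back than shut.
Start: joints at [1.191, 0.411, -0.013, 1.596, 0.006, 1.134, -0.082], TCP at [0.192, -0.595, 0.25] pointing down, gripper open.
Joint ranges: [-2.95, 2.95], [-0.29, 1.99], [-1.47, 1.44], [0.14, 2.54], [-1.03, 4.17], [0.13, 1.85], [-2.86, 2.86]. Speed limits (rad/s): [2.39, 2.39, 3.01, 3.01, 3.14, 3.14, 3.14].

## Interface

Orientations are given as [roll, pitch, yaw] about the fixed x, y, z axes, in that order (R = Rz(yaw) Ry(pitch) Rx(roll)).
In Python, from rig import bot gives the robot as it stands.
- The arm moves only by the tool drive_tool, never from a script. Its argument "steps" is a list of rows, each a list of 2 entries, a list of its own where there are three numbers: the shift along the tool's x, y, z in cm, then the turn about the tool's z in degrees. A call has 1 to 8 rows; each row shifts and turns the commanded pose from where the row before left it, along the tool's axes as they then stand; what a row does not reach is not made up. A row lasts 1/12 s, in which the tool goes at most 41.7 mm and 7.16 degrees, less where a joint would pass 70% of its speed; a pose out of reach is approached as far as the arm can. A call with a gripper value outside its range is refused whole. "gripper" is the opening, from -1 (shut) to 1 (fully open), set as the call begins (left out, the last holds). The fingers move at their own pace and stop on an object; the grip force is fixed at half the most. Time passes only in rows, so rows that do not move let the fingers close. It gives the time, the measured TCP pose, the force, the opening and the grip force at its end, in the units of the state.
- bot.sense(): the state, without advancing time (a new reading comes with each control period).
- bot.get_image(name): name is "side" or "top"; returns a dict with "img" (400x640x3 uint8, red, green, blue), "depth" (400x640 float32, m along the optical axis (not along the pixel's ray), 0 where there is no reading), "mtx" (3x3 intrinsics, pixels), "k1" (the pictures are not rectified: a ray, as slopes to the right and down, at radius r is drawn at 1 + k1 r^2 times it, then the intrinsics apply), "eye" and "rotation" of the camera in the world. Camera axes: x right, y down, z forward; pixel columns grow to the right and rows downward; lengths in m; the calibration is good to about 2 mm. A picture is of the moment at which its call begins.
- bot.sign_off(): hands the job in; it is judged then, once.
The state is a dict: "time": time; "q": joint angles; "joint_velocities": joint speeds; "effort": joint torques, N m; "tool_pos": TCP position; "ee_rot": TCP orientation; "ft_force": force on the tool from outside, world axes, zero at the start; "wrist_torque": the same for the moment, N m; "gripper_width": finger opening in m; "grip_force": force on a finger pad.
Only numpy, scipy, OpenCV 4.12 (cv2) and the standard library are available. Lean on these libraries where they do the work, as an engineer would, in place of code of your own. Each camera call takes 0.05 s, during which the arm holds its last target. There are 200 camera calls.

## Working session

There is one attempt and no reset: what is moved stays moved. The work goes in short steps, Python scripts to look and compute and a tool call to move; the robot and the scene stay as the last step left them, time stands still between calls to the robot, and variables do not carry over. Pictures are saved under pics/ and viewed, at most 10 in all, crops included, and the job is handed in when it is done.

Besides the shell and the picture viewer there is one more tool, called after ">>>" as name(argument=value, ...) on one line, values as JSON. drive_tool: Moves the arm, as the interface text tells. Its arguments: {"type":"object","properties":{"steps":{"type":"array","items":{"type":"array"}},"gripper":{"type":"number"}},"required":["steps"]}

```bash
ls; mkdir -p pics; python3 - <<'E'
from rig import bot
import cv2,numpy as np,pickle
d={}
for n in("side","top"):
    im=bot.get_image(n); d[n]=im; cv2.imwrite(f"pics/{n}0.png",im["img"][...,::-1])
    print(n,im["mtx"],im["k1"],im["eye"],im["rotation"])
pickle.dump(d,open("v0.pkl","wb"))
print(bot.sense())
E
```

```text
pics
side [[410.64254766   0.         315.5039972 ]
 [  0.         410.64254766 202.36441875]
 [  0.           0.           1.        ]] -0.01169744079328442 [ 0.19708686 -0.51035606  0.40759195] [-1.971982    0.00229002 -0.46502724]
top [[388.84969091   0.         316.71247458]
 [  0.         388.84969091 194.60711536]
 [  0.           0.           1.        ]] 0.028048145806139124 [0.40610313 0.17870729 0.9848976 ] [-2.99163108  0.00471223 -1.58217854]
{'time': 0.1, 'q': array([ 1.19083867,  0.41186142, -0.01271217,  1.59697079,  0.00561504,
        1.13429888, -0.08220644]), 'joint_velocities': array([ 7.42377983e-05, -1.37083174e-03,  5.87616982e-04, -1.66698815e-03,
       -1.11920217e-03, -1.85056330e-03,  7.25666060e-04]), 'effort': array([ 1.56941926e-03, -6.01830268e+01,  6.83610309e-01, -3.00086761e+01,
        1.39506283e-02,  6.49768583e-03,  5.73731356e-06]), 'tool_pos': array([ 0.19153817, -0.59448038,  0.24950701]), 'ee_rot': array([-3.14009469e+00,  1.19624730e-04,  3.11782077e-01]), 'ft_force': array([-0.25416217, -0.34347443, -0.78403644]), 'wrist_torque': array([0.03394972, 0.0412858 , 0.08029874]), 'grip_force': 0.0, 'gripper_width': 0.08577664889158144}
```

View pics/side0.png

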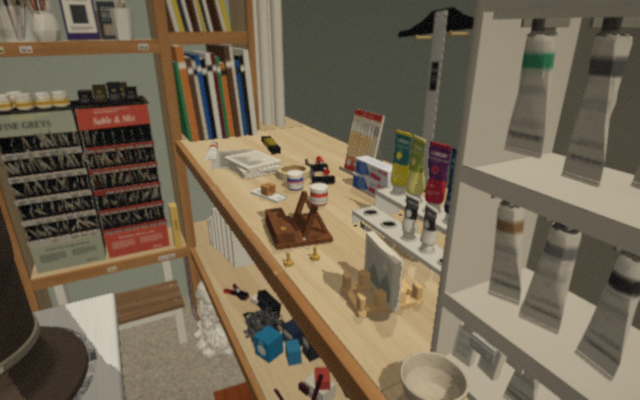

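View pics/top0.png

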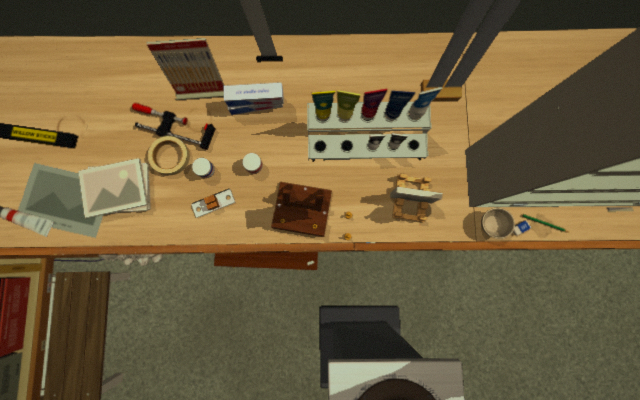

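The side view shows the stand at about (298,225), the plate at (268,192), the rack and panel at (383,280), and the screws at (289,260) and (315,254). In the top view the stand is at (302,210), the plate at (213,202), the rack and panel at (413,197), the pots at (202,168) and (251,163), and the screws at (348,215) and (347,236).

```bash
cat > h.py <<'E'
import numpy as np,cv2,pickle
from scipy.spatial.transform import Rotation as Ro
def R(c): return Ro.from_euler('xyz',c["rotation"]).as_matrix()
def dist(c): return np.array([c["k1"],0,0,0,0.])
def proj(c,P):
    P=np.atleast_2d(P).astype(float); Rw=R(c).T
    return cv2.projectPoints(P,cv2.Rodrigues(Rw)[0],-Rw@c["eye"],c["mtx"],dist(c))[0][:,0]
def rays(c,uv):
    s=cv2.undistortPoints(np.array(uv,float).reshape(-1,1,2),c["mtx"],dist(c))[:,0]
    return np.c_[s,np.ones(len(s))]@R(c).T
def onplane(c,uv,z):
    d=rays(c,uv); return c["eye"]+d*((z-c["eye"][2])/d[:,2])[:,None]
def cloud(c):
    v,u=np.mgrid[0:400,0:640]; d=rays(c,np.c_[u.ravel(),v.ravel()])
    return (c["eye"]+d*c["depth"].reshape(-1,1)).reshape(400,640,3)
def tri(c1,uv1,c2,uv2):
    d1,d2=rays(c1,[uv1])[0],rays(c2,[uv2])[0]
    t=np.linalg.lstsq(np.c_[d1,-d2],np.array(c2["eye"])-c1["eye"],rcond=None)[0]
    a,b=c1["eye"]+t[0]*d1,c2["eye"]+t[1]*d2
    return (a+b)/2,np.linalg.norm(a-b)
E
python3 - <<'E'
from h import *
d=pickle.load(open("v0.pkl","rb"))
def crop(n,x0,x1,y0,y1,s): return cv2.resize(d[n]["img"][y0:y1,x0:x1,::-1],None,fx=s,fy=s,interpolation=cv2.INTER_CUBIC)
cv2.imwrite("pics/topc.png",np.vstack([crop("top",185,345,150,245,5)]))
cv2.imwrite("pics/sidec.png",crop("side",240,440,160,330,4)[:600])
for n in d:
    P=cloud(d[n]); 
    pts={"top":[(412,180),(425,195),(302,210),(213,202),(202,168),(251,163),(348,215),(347,236),(260,230),(380,145)],"side":[(269,189),(382,270),(298,240),(289,262),(314,257),(319,188),(295,175)]}[n]
    for u,v in pts: print(n,u,v,P[v,u].round(4),d[n]["depth"][v,u])
E
```

```text
side 269 189 [0.5341 0.4321 0.0241] 1.064449
side 382 270 [ 0.534  -0.0677  0.0611] 0.6385094
side 298 240 [0.4942 0.1629 0.0132] 0.8306561
side 289 262 [0.4475 0.1004 0.0083] 0.7618743
side 314 257 [0.4975 0.0968 0.0075] 0.7798824
side 319 188 [0.6281 0.3314 0.0449] 1.0121583
side 295 175 [0.6158 0.4489 0.0443] 1.1041058
top 412 180 [ 0.5884 -0.0615  0.0082] 0.9922687
top 425 195 [ 0.5367 -0.0684  0.0946] 0.89904666
top 302 210 [0.5145 0.2191 0.0117] 0.97859997
top 213 202 [0.535  0.4384 0.0302] 0.9639727
top 202 168 [0.6182 0.4641 0.044 ] 0.96285754
top 251 163 [0.6293 0.3433 0.0445] 0.9636433
top 348 215 [0.4994 0.1045 0.0228] 0.9649902
top 347 236 [0.4476 0.1083 0.0235] 0.9565578
top 260 230 [0.4661 0.3255 0.0028] 0.9804294
top 380 145 [0.6751 0.0203 0.0307] 0.9832537
```

View pics/topc.png

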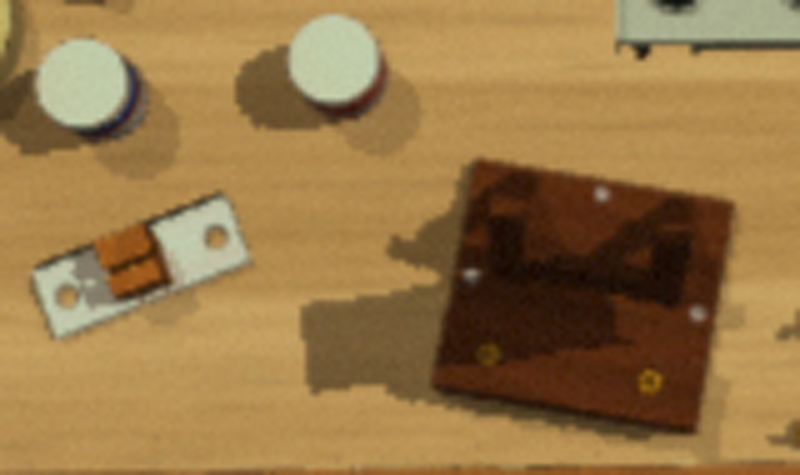

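View pics/sidec.png

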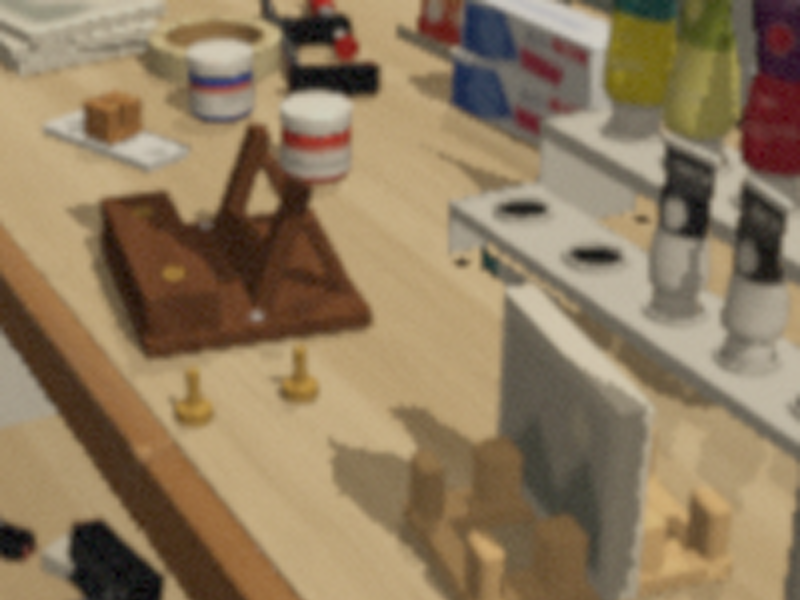

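The close views show brass inserts at about (282.5,220.7) and (315,226) in the top picture. The plate holes are near (198.5,208.7) and (228.4,197.3), the plate lies turned about +20°, and the panel's picture faces the robot. Next I'll measure these and map the tall obstacles.

```bash
cat > m.py <<'E'
from h import *
d=pickle.load(open("v0.pkl","rb")); T,S=d["top"],d["side"]; CT,CS=cloud(T),cloud(S)
def blobs(m,w=None,mn=4):
    n,l,st,c=cv2.connectedComponentsWithStats(m.astype(np.uint8)); out=[]
    for i in range(1,n):
        if st[i,4]>=mn: out.append((*c[i],st[i,4]))
    return out
def box(m,x0,x1,y0,y1): k=np.zeros_like(m); k[y0:y1,x0:x1]=m[y0:y1,x0:x1]; return k
hT=cv2.cvtColor(T["img"],cv2.COLOR_RGB2HSV); hS=cv2.cvtColor(S["img"],cv2.COLOR_RGB2HSV)
E
python3 - <<'E'
from m import *
def yel(h): return (h[...,0]>19)&(h[...,0]<32)&(h[...,1]>180)&(h[...,2]>70)
print("ins top",np.round(blobs(box(yel(hT),275,325,212,236),mn=2),2))
print("ins side",np.round(blobs(box(yel(hS),262,300,205,240),mn=2),2))
for n,C,I,b in(("top",CT,T,(278,288,216,226)),("top",CT,T,(310,321,221,232))):
    p=I["img"][b[2]:b[3],b[0]:b[1]].astype(int); print((p[...,1]-p[...,2]))
# panel top edge
for n,C in(("T",CT),("S",CS)):
    m=(C[...,2]>.088)&(C[...,2]<.1)&(abs(C[...,0]-.535)<.05)&(abs(C[...,1]+.07)<.09)
    p=C[m]; print(n,len(p),p.mean(0),p.min(0),p.max(0)); r=cv2.minAreaRect((p[:,:2]*1000).astype(np.float32)); print(r, np.median(p[:,2]))
    if n=="S":
        m=(C[...,2]>.04)&(C[...,2]<.09)&(abs(C[...,0]-.535)<.03)&(abs(C[...,1]+.07)<.06); p=C[m]
        A=np.c_[p[:,1:],np.ones(len(p))]; print("face x=a y+b z+c",np.linalg.lstsq(A,p[:,0],rcond=None)[0],np.std(p[:,0]-A@np.linalg.lstsq(A,p[:,0],rcond=None)[0]))
# plate
for n,C in(("T",CT),("S",CS)):
    for lo,hi in((.003,.012),(.025,.04)):
        m=(C[...,2]>lo)&(C[...,2]<hi)&(abs(C[...,0]-.535)<.07)&(abs(C[...,1]-.44)<.075); p=C[m]
        print(n,lo,len(p),p.mean(0),np.median(p[:,2]),cv2.minAreaRect((p[:,:2]*1000).astype(np.float32)))
# rail top
for n,C in(("T",CT),("S",CS)):
    m=(C[...,2]>.029)&(C[...,2]<.039)&(C[...,0]<.51)&(C[...,0]>.4)&(abs(C[...,1]-.22)<.09); p=C[m]
    print("rail",n,len(p),p.mean(0),np.median(p[:,2]),cv2.minAreaRect((p[:,:2]*1000).astype(np.float32)))
# tall things
p=np.r_[CT.reshape(-1,3),CS.reshape(-1,3)]; p=p[(p[:,2]>.05)&(p[:,0]>.1)&(p[:,0]<.85)&(abs(p[:,1])<.75)&(p[:,2]<1)]
H={}
for q in p: k=(round(q[0]/.05)*5,round(q[1]/.05)*5); H[k]=max(H.get(k,0),q[2])
for x in range(85,5,-5): print(x," ".join(f"{H.get((x,y),0)*100:3.0f}" for y in range(70,-75,-5)))
E
```

```text
ins top []
ins side []
[[14 19 12 18 15 12 17 12 18 19]
 [18 16 19 17 14 13 11 13 20 14]
 [17 22 11 20 31 25 24 15 12 20]
 [ 9 10 24 43 41 46 33 27  9 16]
 [14 15 31 35 40 43 44 23 15 13]
 [15 22 23 31 37 50 40 19 13 15]
 [19 16 16 44 53 44 31 18 25 25]
 [23 19 24 26 27 27 26 23 22 27]
 [23 25 26 22 23 25 22 24 28 24]
 [25 22 22 27 23 27 23 22 29 25]]
[[29 27 24 21 32 27 24 22 25 23 25]
 [24 24 25 20 25 22 25 26 27 24 22]
 [30 24 26 28 26 25 26 25 27 24 23]
 [24 27 23 47 73 68 45 25 28 26 25]
 [22 24 35 67 62 64 79 45 28 28 24]
 [24 24 42 65 51 51 79 46 31 26 24]
 [27 22 35 76 74 69 68 37 20 24 21]
 [26 27 24 46 60 53 41 25 22 20 19]
 [25 26 27 27 30 31 25 22 25 24 29]
 [23 29 19 22 23 26 24 25 24 24 28]
 [27 27 25 27 24 24 26 27 24 20 21]]
T 296 [ 0.54267883 -0.05475689  0.09413144] [ 0.52914936 -0.10786997  0.08821769] [ 0.55646043 -0.00174664  0.09879511]
((542.9441528320312, -55.13275146484375), (106.91136169433594, 14.294405937194824), 80.93861389160156) 0.09420656536754396
S 444 [ 0.54010171 -0.06070982  0.09373626] [ 0.52762245 -0.10694223  0.08801521] [ 0.55796483 -0.00264543
[... 2426 characters left out ...]
0   0   0   0   0   0   0   0   0   0   0   0   0   0   0   0   0   0   0   0   0   0   0   0   0   0   0
30   0   0   0   0   0   0   0   0   0   0   0   0   0   0   0   0   0   0   0   0   0   0   0   0   0   0   0   0   0
25   0   0   0   0   0   0   0   0   0   0   0   0   0   0   0   0   0   0   0   0   0   0   0   0   0   0   0   0   0
20   0   0   0   0   0   0   0   0   0   0   0   0   0   0   0   0   0   0   0   0   0   0   0   0  41   0   0   0   0
15   0   0   0   0   0   0   0   0   0   0   0   0   0   0   0   0   0   0   0   0   0   0   0   0   0   0   0   0   0
10   0   0   0   0   0   0   0   0   0   0   0   0   0   0   0   0   0   0   0   0   0   0   0   0   0   0   0   0   0
```

```bash
python3 - <<'E'
from m import *
def wc(img,b,thr):
    u0,u1,v0,v1=b; p=img[v0:v1,u0:u1].astype(float); w=p[...,1]-p[...,2]; w=np.clip(w-thr,0,None)
    v,u=np.mgrid[v0:v1,u0:u1]; return (w*u).sum()/w.sum(),(w*v).sum()/w.sum()
tl,tr=wc(T["img"],(279,287,217,224),27),wc(T["img"],(311,319,222,230),34)
I=S["img"].astype(int); e=I[...,1]-I[...,2]
print(e[207:218,268:284]);print(e[222:234,274:294])
sl,sr=wc(S["img"],(270,281,209,216),40),wc(S["img"],(279,289,224,232),40)
print("px",tl,tr,sl,sr)
for a,b in((tl,sl),(tr,sr)): print("tri",tri(T,a,S,b),"top@.034",onplane(T,[a],.034),"side",onplane(S,[b],.034))
L,Rr=onplane(T,[tl,tr],.034); dd=L-Rr; print("sep",np.linalg.norm(dd),"yaw",np.degrees(np.arctan2(-dd[0],dd[1])),"mid",(L+Rr)/2)
# plate: white in top
m=box((hT[...,1]<75)&(hT[...,2]>110),190,240,188,222); m=cv2.morphologyEx(m.astype(np.uint8),cv2.MORPH_CLOSE,np.ones((2,2)))
cs,_=cv2.findContours(m,cv2.RETR_EXTERNAL,cv2.CHAIN_APPROX_NONE); pts=np.vstack(cs)[:,0].astype(float)
P=onplane(T,pts,.006); print("plate white",len(pts),cv2.minAreaRect((P[:,:2]*1000).astype(np.float32)))
mm=(CT[...,2]>.0035)&(CT[...,2]<.009); mm=box(mm,190,240,185,225); n,l,st,c=cv2.connectedComponentsWithStats(mm.astype(np.uint8)); i=1+np.argmax(st[1:,4]); p=CT[l==i]; print("plate depth",st[i,4],cv2.minAreaRect((p[:,:2]*1000).astype(np.float32)))
for n,C,b in(("T",CT,(195,230,185,220)),("S",CS,(255,285,175,205))):
    mm=box((C[...,2]>.028)&(C[...,2]<.036),*b); mm=mm&(abs(C[...,0]-.535)<.03); p=C[mm]; print("block",n,len(p),p.mean(0),cv2.minAreaRect((p[:,:2]*1000).astype(np.float32)))
g=T["img"][...,2].astype(int)
for b in((193,205,203,214),(223,234,192,203)): print(g[b[2]:b[3],b[0]:b[1]])
# pots & screws, stand cloud by heights
for nm,x,y,zl in(("blue",.618,.464,.04),("red",.629,.343,.04)):
    p=CT.reshape(-1,3); p=p[(np.hypot(p[:,0]-x,p[:,1]-y)<.04)&(p[:,2]>zl)&(p[:,2]<.055)]; print(nm,p.mean(0),len(p))
E
```

```text
[[39 41 39 41 40 41 38 40 38 38 35 37 36 37 40 42]
 [37 36 38 35 34 34 32 31 30 29 26 24 23 31 36 42]
 [29 29 27 27 23 23 22 20 18 17 17 20 16 24 32 39]
 [25 32 22 17 19 15 22 23 25 17 15 17 19 15 24 34]
 [27 24 23 22 21 25 24 27 27 24 16 15 17 16 18 32]
 [23 27 24 28 27 33 39 37 38 35 25 19 17 16 19 26]
 [31 26 29 25 31 41 39 40 41 32 21 17 22 18 24 17]
 [22 23 24 29 27 28 35 35 26 27 21 16 20 20 19 17]
 [23 26 28 25 22 26 29 28 24 21 19 16 19 20 17 16]
 [18 23 25 25 28 29 26 28 28 28 18 22 20 18 16 19]
 [18 25 26 29 30 26 25 24 25 27 27 19 17 20 20 15]]
[[29 27 28 26 29 23 29 25 25 26 26 27 24 22 20 17 16 13 12 15]
 [28 23 22 27 27 24 25 29 28 27 27 27 24 25 20 18 15 18 19 19]
 [28 27 27 25 26 28 26 25 28 27 30 28 26 30 25 27 20 15 12 20]
 [24 25 29 29 26 29 29 29 27 30 29 29 25 23 29 26 24 23 15 15]
 [24 27 27 27 28 27 27 35 44 46 41 39 30 23 28 28 30 25 16 15]
 [26 29 28 26 25 29 38 51 58 57 53 55 39 28 28 23 29 29 23 20]
 [27 24 26 30 27 29 40 58 64 61 58 57 40 31 24 29 28 28 23 20]
 [20 26 28 36 26 25 35 50 59 56 52 44 35 28 28 28 28 26 25 24]
 [22 26 28 31 27 28 26 32 38 37 36
[... 1880 characters left out ...]
36 170 166 163 164 163 170 167 165 163 167]
 [ 83  98 162 174 173 170 170 169 169 171 165 162]]
[[153 156 161 164 171 168 170 161 121  79  80]
 [166 169 168 169 172 166 168 168 138  87  79]
 [171 170 172 166 162 155 163 171 161  99  78]
 [173 172 166 132  98  89 104 157 164 121  85]
 [171 169 158  98  73  68  68 117 160 124  84]
 [175 173 147  85  65  76  76 112 160 153 100]
 [171 170 153  88  77  81  87 127 163 162 128]
 [171 172 166 131 105 108 127 156 165 162 152]
 [171 170 165 163 156 158 155 162 163 159 161]
 [173 172 167 165 166 165 164 165 166 166 160]
 [167 165 166 162 165 165 167 167 162 156 130]]
blue [0.62222125 0.46609448 0.04541701] 266
red [0.63329905 0.34317556 0.04524882] 264
```

>>> drive_tool(steps=[[[3.3,-1.3,0],0],[[3.3,-1.3,0],0],[[3.3,-1.3,0],0],[[3.3,-1.3,0],0],[[3.3,-1.3,0],0],[[0,0,0],0]], gripper=1)

```text
time: 0.6
tool_pos: [0.3359, -0.4763, 0.2501]
ee_rot: [-3.139, -0.004, 0.322]
ft_force: [1.0, 0.7, 0.2]
gripper_width: 0.0853
grip_force: 0.0
```

```bash
python3 - <<'E'
from rig import bot
from h import *
c=bot.get_image("side"); print(c["eye"],c["rotation"]); s=bot.sense(); print(s["tool_pos"],s["ee_rot"],s["ft_force"],s["q"])
E
```

```text
[ 0.19708686 -0.51035606  0.40759195] [-1.971982    0.00229002 -0.46502724]
[ 0.33278857 -0.47895697  0.25004885] [-3.14031385e+00 -1.74136671e-03  3.19266592e-01] [-0.49298139 -0.3378065   0.33422021] [ 0.9456245   0.34370741 -0.08284445  1.69695954  0.02890487  1.10271614
 -0.39698174]
```

```bash
cat > plan.py <<'E'
# plan(target xyz m, target yaw deg): rows of tool shift (cm) and turn (deg), straight line from the current reading
import numpy as np
from rig import bot
def plan(tgt,yaw,n=None,start=None):
    s=bot.sense(); p=np.array(s["tool_pos"]) if start is None else np.array(start[0]); y0=np.degrees(s["ee_rot"][2]) if start is None else start[1]
    D=np.array(tgt)-p; dy=(yaw-y0+180)%360-180
    n=n or int(max(np.ceil(np.linalg.norm(D)/.038),np.ceil(abs(dy)/7),1))
    rows=[]
    for i in range(n):
        y=np.radians(y0+dy*i/n); w=D/n*100
        rows.append([[round(np.cos(y)*w[0]+np.sin(y)*w[1],2),round(np.sin(y)*w[0]-np.cos(y)*w[1],2),round(-w[2],2)],round(-dy/n,2)])
    print("from",p.round(4),round(y0,2),"force",np.round(s["ft_force"],1)); print(rows)
E
python3 -c "
from plan import *
plan((.37,-.09,.25),81,11)
plan((.543,-.0551,.16),81,start=((.37,-.09,.25),81))"
```

```text
from [ 0.3328 -0.479   0.25  ] 18.29 force [-0.5 -0.3  0.3]
[[[np.float64(1.43), np.float64(-3.25), np.float64(0.0)], np.float64(-5.7)], [[np.float64(1.75), np.float64(-3.09), np.float64(0.0)], np.float64(-5.7)], [[np.float64(2.05), np.float64(-2.9), np.float64(0.0)], np.float64(-5.7)], [[np.float64(2.32), np.float64(-2.69), np.float64(0.0)], np.float64(-5.7)], [[np.float64(2.58), np.float64(-2.44), np.float64(0.0)], np.float64(-5.7)], [[np.float64(2.81), np.float64(-2.17), np.float64(0.0)], np.float64(-5.7)], [[np.float64(3.01), np.float64(-1.88), np.float64(0.0)], np.float64(-5.7)], [[np.float64(3.18), np.float64(-1.58), np.float64(0.0)], np.float64(-5.7)], [[np.float64(3.32), np.float64(-1.25), np.float64(0.0)], np.float64(-5.7)], [[np.float64(3.43), np.float64(-0.92), np.float64(0.0)], np.float64(-5.7)], [[np.float64(3.51), np.float64(-0.57), np.float64(0.0)], np.float64(-5.7)]]
from [ 0.37 -0.09  0.25] 81 force [-0.5 -0.3  0.3]
[[[np.float64(1.03), np.float64(2.76), np.float64(1.5)], 0.0], [[np.float64(1.03), np.float64(2.76), np.float64(1.5)], 0.0], [[np.float64(1.03), np.float64(2.76), np.float64(1.5)], 0.0], [[np.float64(1.03), np.float64(2.76), np.float64(1.5)], 0.0], [[np.float64(1.03), np.float64(2.76), np.float64(1.5)], 0.0], [[np.float64(1.03), np.float64(2.76), np.float64(1.5)], 0.0]]
```

>>> drive_tool(steps=[[[1.4,-3.2,0],-5.7],[[1.8,-3.1,0],-5.7],[[2.1,-2.9,0],-5.7],[[2.3,-2.7,0],-5.7],[[2.6,-2.4,0],-5.7],[[2.8,-2.2,0],-5.7],[[3.0,-1.9,0],-5.7],[[3.2,-1.6,0],-5.7]])

```text
time: 1.32
tool_pos: [0.3577, -0.1989, 0.2502]
ee_rot: [3.142, 0.001, 1.111]
ft_force: [1.0, 0.1, -0.8]
gripper_width: 0.0854
grip_force: 0.0
```

>>> drive_tool(steps=[[[3.3,-1.3,0],-5.7],[[3.4,-0.9,0],-5.7],[[3.5,-0.6,0],-5.7],[[0,0,0],0],[[0,0,0],0]])

```text
time: 1.73
tool_pos: [0.3685, -0.0934, 0.2504]
ee_rot: [3.141, 0.001, 1.408]
ft_force: [-0.6, -0.8, 0.7]
gripper_width: 0.0856
grip_force: 0.0
```

```bash
sed -i 's/round(np.cos(y)\*w\[0\]/float(round(np.cos(y)*w[0]/' plan.py; python3 - <<'E'
s=open('plan.py').read()
s=s[:s.index("        rows.append")]+"        rows.append([[float(round(v,2)) for v in (np.cos(y)*w[0]+np.sin(y)*w[1],np.sin(y)*w[0]-np.cos(y)*w[1],-w[2])],float(round(-dy/n,2))])\n"+s[s.index('    print("from"'):]
open('plan.py','w').write(s)
E
python3 -c "
from plan import *
plan((.543,-.0551,.16),81)
print(bot.sense()['q'])"
```

```text
from [ 0.3685 -0.0934  0.2504] 80.69 force [-0.6 -0.8  0.7]
[[[1.1, 2.77, 1.51], -0.05], [[1.1, 2.77, 1.51], -0.05], [[1.1, 2.77, 1.51], -0.05], [[1.09, 2.77, 1.51], -0.05], [[1.09, 2.77, 1.51], -0.05], [[1.09, 2.77, 1.51], -0.05]]
[ 0.62447842  0.0103068  -0.49878873  2.10940518  0.00647068  1.02285283
 -0.04012288]
```

>>> drive_tool(steps=[[[1.1,2.77,1.5],-0.1],[[1.1,2.77,1.5],0],[[1.1,2.77,1.5],-0.1],[[1.1,2.77,1.5],0],[[1.1,2.77,1.5],-0.1],[[1.1,2.77,1.5],0],[[0,0,0],0],[[0,0,0],0]])

```text
time: 2.4
tool_pos: [0.5432, -0.0571, 0.158]
ee_rot: [-3.138, -0.0, 1.409]
ft_force: [-1.6, -0.5, 1.1]
gripper_width: 0.0857
grip_force: 0.0
```

```bash
python3 -c "
from plan import *
plan((.543,-.0551,.075),81)
from h import *
a,b=bot.get_image('side'),bot.get_image('top')
cv2.imwrite('pics/g1.png',np.vstack([cv2.resize(i['img'][y:y+h,x:x+w,::-1],(800,300)) for i,x,y,w,h in((a,320,180,160,60),(b,340,150,160,60))]) if 0 else np.hstack([cv2.resize(a['img'][150:350,300:460,::-1],(400,500)),cv2.resize(b['img'][120:260,340:452,::-1],(400,500))]))"
```

```text
from [ 0.5432 -0.0571  0.158 ] 80.74 force [-1.6 -0.5  1.1]
[[[0.06, -0.02, 2.77], -0.09], [[0.07, -0.02, 2.77], -0.09], [[0.07, -0.02, 2.77], -0.09]]
```

View pics/g1.png

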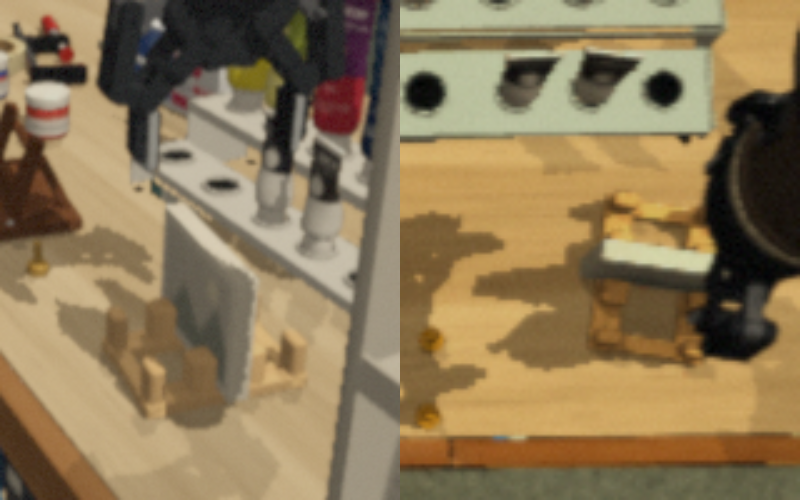

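The open fingers straddle the panel: in the side crop their tips are at (140,185) and (275,150), with the panel's top edge between them and clear of both. I'll descend and grip.

>>> drive_tool(steps=[[[0.1,0,2.5],0],[[0.1,0,2.5],0],[[0,0,2.0],0],[[0,0,1.3],0],[[0,0,0],0],[[0,0,0],0]])

```text
time: 3.0
tool_pos: [0.5429, -0.0548, 0.078]
ee_rot: [-3.142, 0.001, 1.41]
ft_force: [-0.4, -0.2, 0.6]
gripper_width: 0.0857
grip_force: 0.0
```

>>> drive_tool(steps=[[[0,0,0],0],[[0,0,0],0],[[0,0,0],0],[[0,0,0],0],[[0,0,0],0],[[0,0,0],0],[[0,0,0],0],[[0,0,0],0]], gripper=-1)

```text
time: 3.67
tool_pos: [0.5438, -0.0536, 0.0777]
ee_rot: [3.141, 0.0, 1.411]
ft_force: [-1.1, -0.8, 5.1]
gripper_width: 0.0132
grip_force: 59.0
```

>>> drive_tool(steps=[[[0,0,0],0],[[0,0,0],0],[[0,0,0],0],[[0,0,0],0]])

```text
time: 4.0
tool_pos: [0.5439, -0.0537, 0.0777]
ee_rot: [3.141, 0.0, 1.411]
ft_force: [-0.4, 0.2, 5.9]
gripper_width: 0.0134
grip_force: 59.0
```

>>> drive_tool(steps=[[[0,0,-0.5],0],[[0,0,-1],0],[[0,0,-1.5],0],[[0,0,-2.5],0],[[0,0,-3.0],0],[[0,0,-3.0],0],[[0,0,0],0],[[0,0,0],0]])

```text
time: 4.67
tool_pos: [0.5446, -0.0537, 0.1946]
ee_rot: [3.138, 0.0, 1.411]
ft_force: [-0.3, 0.1, -1.3]
gripper_width: 0.0131
grip_force: 58.6
```

```bash
python3 - <<'E'
from plan import *
from h import *
a,b=bot.get_image('side'),bot.get_image('top'); pickle.dump({"side":a,"top":b},open("v1.pkl","wb"))
s=bot.sense(); print(s["tool_pos"],np.degrees(s["ee_rot"]),s["gripper_width"],s["grip_force"])
C=cloud(a); m=(abs(C[...,0]-.543)<.03)&(C[...,1]<.01)&(C[...,1]>-.125)&(C[...,2]>.1)&(C[...,2]<.225); p=C[m]
A=np.c_[p[:,1:],np.ones(len(p))]
for _ in range(4):
    k=np.linalg.lstsq(A,p[:,0],rcond=None)[0]; r=p[:,0]-A@k; q=abs(r)<.003; A,p=A[q],p[q]
print("plane x=ay+bz+c",k,len(p),p.min(0),p.max(0),np.std(r))
h=np.hstack([cv2.resize(a['img'][100:300,300:460,::-1],(400,500))]);cv2.imwrite('pics/g2.png',h)
E
```

```text
[ 0.54298416 -0.05381267  0.19196557] [-1.79958923e+02  2.04841117e-02  8.08599699e+01] 0.013084750880937614 58.643887639045715
plane x=ay+bz+c [0.14130244 0.00872133 0.54383935] 1173 [ 0.52956498 -0.10707955  0.12690318] [ 0.54591807 -0.00216805  0.21266546] 0.0008998523096511119
```

View pics/g2.png

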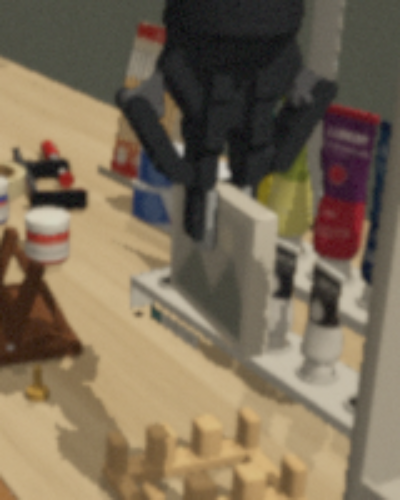

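The panel hangs upright in the grip with its foot clear of the rack; its lower edge is at about z = 0.126 and its side edges are level. The top camera agrees with the TCP to about 1 mm. I'll carry it over the stand.

```bash
python3 -c "
from plan import *
plan((.5084,.2222,.205),79.5)"
```

```text
from [ 0.543  -0.0538  0.192 ] 80.86 force [-0.6  0.1 -0.8]
[[[3.34, -0.97, -0.16], 0.17], [[3.33, -0.98, -0.16], 0.17], [[3.33, -0.99, -0.16], 0.17], [[3.33, -1.0, -0.16], 0.17], [[3.33, -1.01, -0.16], 0.17], [[3.32, -1.02, -0.16], 0.17], [[3.32, -1.03, -0.16], 0.17], [[3.32, -1.04, -0.16], 0.17]]
```

>>> drive_tool(steps=[[[2.0,-0.6,-0.2],0.2],[[3.3,-1.0,-0.2],0.2],[[3.8,-1.1,-0.2],0.2],[[3.8,-1.2,-0.2],0.2],[[3.8,-1.2,-0.2],0.2],[[3.8,-1.2,-0.2],0.2],[[3.5,-1.0,-0.1],0.2],[[2.6,-0.75,0],0]])

```text
time: 5.43
tool_pos: [0.5079, 0.2256, 0.2043]
ee_rot: [-3.139, -0.0, 1.39]
ft_force: [-0.9, -0.5, -1.0]
gripper_width: 0.0135
grip_force: 58.6
```

>>> drive_tool(steps=[[[0,0,0],0],[[0,0,0],0],[[0,0,0],0]])

```text
time: 5.68
tool_pos: [0.5093, 0.2213, 0.2039]
ee_rot: [-3.14, 0.002, 1.387]
ft_force: [-0.2, -0.3, -1.1]
gripper_width: 0.0134
grip_force: 58.6
```

```bash
python3 - <<'E'
from plan import *
plan((.5084,.2222,.10),79.5)
from h import *
a,b=bot.get_image('side'),bot.get_image('top'); pickle.dump({"side":a,"top":b},open("v2.pkl","wb"))
s=bot.sense(); print(s["tool_pos"],np.degrees(s["ee_rot"]))
C=cloud(a); m=(abs(C[...,0]-.505)<.04)&(abs(C[...,1]-.222)<.065)&(C[...,2]>.12)&(C[...,2]<.24); p=C[m]
A=np.c_[p[:,1:],np.ones(len(p))]
for _ in range(5):
    k=np.linalg.lstsq(A,p[:,0],rcond=None)[0]; r=p[:,0]-A@k; q=abs(r)<max(.003,np.std(r)); A,p=A[q],p[q]
print("front x=ay+bz+c",k,len(p),p.min(0),p.max(0),"x at y=.2222,z=.18",k@[.2222,.18,1])
C=cloud(b)
m=(abs(C[...,0]-.505)<.06)&(abs(C[...,1]-.222)<.08)&(C[...,2]>.218)&(C[...,2]<.235); 
if m.sum()>10: print("topedge",m.sum(),C[m].mean(0),cv2.minAreaRect((C[m][:,:2]*1000).astype(np.float32)))
E
```

```text
from [0.5093 0.2213 0.2039] 79.47 force [-0.2 -0.3 -1.1]
[[[0.02, -0.03, 3.46], -0.01], [[0.02, -0.03, 3.46], -0.01], [[0.02, -0.03, 3.46], -0.01]]
[0.50986101 0.22042502 0.20442613] [-1.79937944e+02  8.82281223e-02  7.93507826e+01]
front x=ay+bz+c [ 0.1408122  -0.0179775   0.47346111] 425 [0.49257181 0.16682038 0.13703089] [0.51049944 0.2699102  0.23875687] x at y=.2222,z=.18 0.5015136311782973
```

>>> drive_tool(steps=[[[0,-0.1,2.5],0],[[0,0,3.0],0],[[0,0,2.5],0],[[0,0,1.5],0],[[0,0,1.0],0],[[0,0,0.5],0],[[0,0,0],0],[[0,0,0],0]])

```text
time: 6.45
tool_pos: [0.5093, 0.2222, 0.0959]
ee_rot: [3.141, -0.0, 1.386]
ft_force: [-0.2, -0.1, -0.2]
gripper_width: 0.0132
grip_force: 58.6
```

```bash
python3 - <<'E'
from plan import *
from h import *
a,b=bot.get_image('side'),bot.get_image('top'); pickle.dump({"side":a,"top":b},open("v3.pkl","wb"))
s=bot.sense(); print(s["tool_pos"],np.degrees(s["ee_rot"]),s["ft_force"])
cv2.imwrite('pics/g3.png',np.hstack([cv2.resize(a['img'][140:260,240:360,::-1],(480,480),interpolation=2),cv2.resize(b['img'][150:250,255:335,::-1],None,fx=4,fy=4.8)]))
E
```

```text
[0.50951441 0.22258678 0.09640726] [ 1.79909207e+02 -5.51451395e-02  7.94444797e+01] [ 0.40786082  0.58691304 -1.35596975]
```

View pics/g3.png

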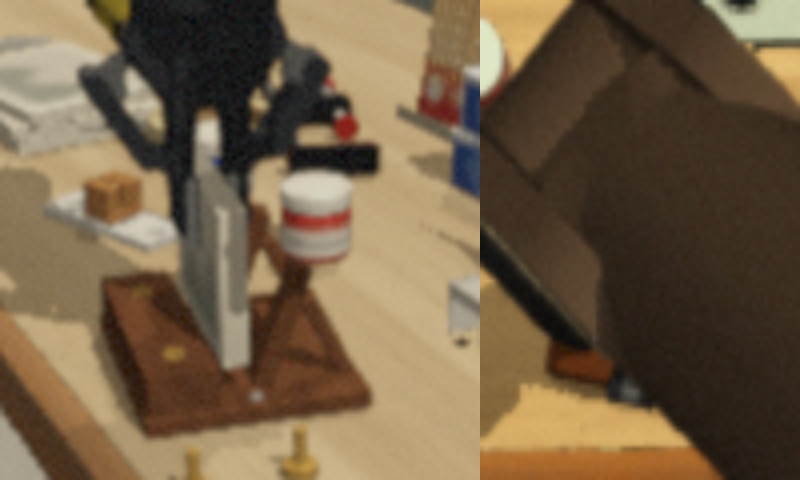

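The panel's foot (side crop about (235,365)) sits between the rail's back edge and the stiles without contact. I'll lower it to the floor of the channel.

>>> drive_tool(steps=[[[0,-0.05,0.6],0],[[0,0,0.5],0],[[0,0,0.3],0],[[0,0,0.1],0],[[0,0,0],0],[[0,0,0],0]])

```text
time: 7.05
tool_pos: [0.5083, 0.2225, 0.0802]
ee_rot: [-3.141, -0.0, 1.387]
ft_force: [0.5, -0.4, -0.8]
gripper_width: 0.0132
grip_force: 58.6
```

>>> drive_tool(steps=[[[0,0,0.1],0],[[0,0,0],0],[[0,0,0],0]])

```text
time: 7.3
tool_pos: [0.5085, 0.2227, 0.0797]
ee_rot: [3.141, -0.0, 1.387]
ft_force: [-1.0, -0.1, 4.0]
gripper_width: 0.0136
grip_force: 59.1
```

>>> drive_tool(steps=[[[0,0,0],0],[[0,0,0],0],[[0,0,0],0]], gripper=-0.52)

```text
time: 7.55
tool_pos: [0.5083, 0.2224, 0.0792]
ee_rot: [-3.142, 0.0, 1.387]
ft_force: [0.3, -0.3, -0.4]
gripper_width: 0.0203
grip_force: 0.0
```

```bash
cat > tilt.py <<'E'
from plan import *
from h import *
a=bot.get_image('side'); C=cloud(a); s=bot.sense(); print(s["time"],s["tool_pos"].round(4),s["ft_force"].round(1),s["gripper_width"],s["grip_force"])
# stand frame
o=np.array([.5175,.2202,0]); Rz=Ro.from_euler('z',-10.2,degrees=True).as_matrix(); Q=(C-o)@Rz
I=a["img"].astype(int); grey=(I.max(2)-I.min(2)<30)&(I.mean(2)>70)
m=grey&(Q[...,1]>-.056)&(Q[...,1]<-.015)&(Q[...,2]>.04)&(Q[...,2]<.12)&(abs(Q[...,0])<.06); p=Q[m]
A=np.c_[p[:,1:],np.ones(len(p))]
for _ in range(5):
    k=np.linalg.lstsq(A,p[:,0],rcond=None)[0]; r=p[:,0]-A@k; q=abs(r)<.003; A,p=A[q],p[q]
print("front face x=ay+bz+c",k.round(4),len(p),"lean deg",np.degrees(np.arctan(k[1])).round(1),"ztop",p[:,2].max().round(4),"x at z=.02",(k@[-.035,.02,1]).round(4))
m=grey&(abs(Q[...,1])<.075)&(Q[...,2]>.06)&(Q[...,2]<.11)&(abs(Q[...,0])<.06); print("y range",np.percentile(Q[m][:,1],[1,99]).round(4))
E
python3 tilt.py
```

```text
7.6 [0.5083 0.2224 0.0791] [-0.7  0.4  0.9] 0.020098316908785403 0.0
front face x=ay+bz+c [-0.1947  0.1048 -0.0289] 116 lean deg 6.0 ztop 0.0977 x at z=.02 -0.02
y range [-0.054   0.0369]
```

>>> drive_tool(steps=[[[0,0.25,0],0],[[0,0.25,0],0],[[0,0.2,0],0],[[0,0.2,0],0],[[0,0,0],0]], gripper=-0.48)

```text
time: 8.02
tool_pos: [0.5177, 0.2206, 0.0792]
ee_rot: [3.141, -0.0, 1.386]
ft_force: [1.2, 0.1, 0.3]
gripper_width: 0.0221
grip_force: 0.0
```

>>> drive_tool(steps=[[[0,0.2,0],0],[[0,0.2,0],0],[[0,0.2,0],0],[[0,0,0],0]], gripper=-0.42)

```text
time: 8.35
tool_pos: [0.5236, 0.2196, 0.0793]
ee_rot: [3.141, -0.0, 1.387]
ft_force: [-0.5, -0.2, -0.3]
gripper_width: 0.0246
grip_force: 0.0
```

```bash
python3 tilt.py
```

```text
8.4 [0.5233 0.2196 0.0793] [0.2 0.3 0.4] 0.025245300656954708 0.0210883358886349
front face x=ay+bz+c [-0.1153  0.3078 -0.0269] 156 lean deg 17.1 ztop 0.0972 x at z=.02 -0.0167
y range [-0.0538  0.036 ]
```

>>> drive_tool(steps=[[[0,0.15,0],0],[[0,0.15,0],0],[[0,0.15,0],0],[[0,0.15,0],0],[[0,0,0],0]], gripper=-0.34)

```text
time: 8.82
tool_pos: [0.5293, 0.2185, 0.0793]
ee_rot: [3.141, -0.0, 1.387]
ft_force: [0.7, 0.1, 0.3]
gripper_width: 0.0282
grip_force: 0.0
```

>>> drive_tool(steps=[[[0,0.15,0],0],[[0,0.15,0],0],[[0,0,0],0],[[0,0,0],0]], gripper=-0.2)

```text
time: 9.15
tool_pos: [0.532, 0.2181, 0.0793]
ee_rot: [-3.142, -0.0, 1.387]
ft_force: [0.9, 0.6, 0.1]
gripper_width: 0.0342
grip_force: 0.0
```

```bash
python3 tilt.py; python3 - <<'E'
from rig import bot
import cv2
a=bot.get_image('side'); cv2.imwrite('pics/g4.png',cv2.resize(a['img'][140:260,240:360,::-1],(600,600),interpolation=2))
E
```

```text
9.2 [0.5318 0.2181 0.0792] [-0.8  0.1  0.2] 0.03409995949923009 0.0
front face x=ay+bz+c [-0.0884  0.4424 -0.0272] 177 lean deg 23.9 ztop 0.0957 x at z=.02 -0.0153
y range [-0.0538  0.0487]
```

View pics/g4.png

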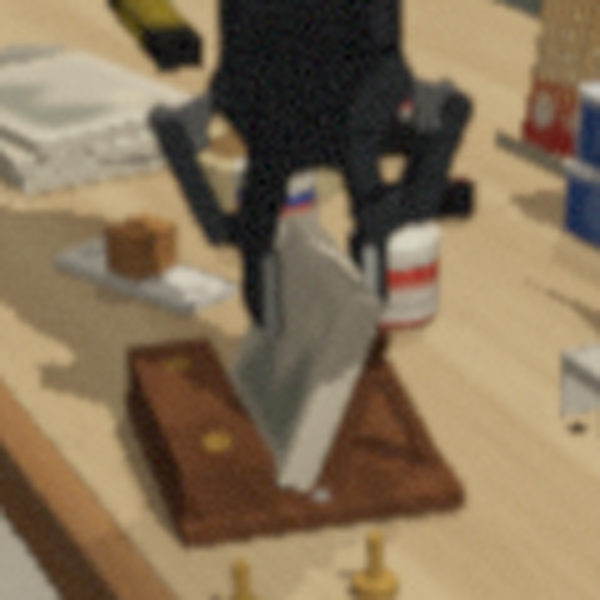

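The panel leans back at roughly 22° between the fingers, its foot by the channel's back (crop (300,485)). I'll open further and check that it rests on the stiles by itself.

>>> drive_tool(steps=[[[0,0,0],0],[[0,0,0],0],[[0,0,0],0]], gripper=0.05)

```text
time: 9.5
tool_pos: [0.5319, 0.2181, 0.0793]
ee_rot: [3.142, 0.0, 1.387]
ft_force: [-0.6, -0.1, -1.4]
gripper_width: 0.0447
grip_force: 0.0
```

```bash
python3 tilt.py
```

```text
9.55 [0.5319 0.218  0.0793] [-0.1 -0.  -0. ] 0.04482836496611076 0.0
front face x=ay+bz+c [-0.0977  0.439  -0.0272] 187 lean deg 23.7 ztop 0.0952 x at z=.02 -0.015
y range [-0.0542  0.048 ]
```

>>> drive_tool(steps=[[[0,0,-0.5],0],[[0,0,-1.5],0],[[0,0,-2.5],0],[[0,0,-3.5],0],[[0,0,-3.5],0],[[0,0,-3],0],[[0,0,0],0]])

```text
time: 10.13
tool_pos: [0.5343, 0.22, 0.2312]
ee_rot: [3.133, -0.005, 1.387]
ft_force: [1.6, 2.2, 0.4]
gripper_width: 0.0446
grip_force: 0.0
```

```bash
python3 tilt.py; python3 -c "
from plan import *
plan((.536,.4447,.20),21.5)"
```

```text
10.1833 [0.5334 0.2192 0.2283] [-0.4  0.1 -0.3] 0.04518048639522074 0.0
front face x=ay+bz+c [-0.0838  0.4397 -0.027 ] 174 lean deg 23.7 ztop 0.0951 x at z=.02 -0.0153
y range [-0.0539  0.0489]
from [0.5334 0.2192 0.2283] 79.46 force [-0.4  0.1 -0.3]
[[[2.47, -0.43, 0.31], 6.44], [[2.41, -0.7, 0.31], 6.44], [[2.31, -0.97, 0.31], 6.44], [[2.19, -1.22, 0.31], 6.44], [[2.04, -1.46, 0.31], 6.44], [[1.86, -1.68, 0.31], 6.44], [[1.66, -1.88, 0.31], 6.44], [[1.44, -2.05, 0.31], 6.44], [[1.2, -2.2, 0.31], 6.44]]
```

>>> drive_tool(steps=[[[2.5,-0.4,0.3],6.4],[[2.4,-0.7,0.3],6.4],[[2.3,-1.0,0.3],6.4],[[2.2,-1.2,0.3],6.4],[[2.0,-1.5,0.3],6.4],[[1.9,-1.7,0.3],6.4],[[1.7,-1.9,0.3],6.4],[[1.4,-2.1,0.3],6.4]], gripper=0.5)

```text
time: 10.85
tool_pos: [0.5327, 0.4206, 0.1989]
ee_rot: [3.141, 0.002, 0.488]
ft_force: [0.4, -0.8, -0.3]
gripper_width: 0.064
grip_force: 0.0
```

>>> drive_tool(steps=[[[1.2,-2.2,0.3],6.4],[[0,0,0],0],[[0,0,0],0]])

```text
time: 11.1
tool_pos: [0.5316, 0.4463, 0.1956]
ee_rot: [3.141, 0.002, 0.386]
ft_force: [0.0, -0.8, -0.2]
gripper_width: 0.0639
grip_force: 0.0
```

```bash
cat > look.py <<'E'
import sys
from plan import *
from h import *
d={"side":bot.get_image('side'),"top":bot.get_image('top')}; pickle.dump(d,open(sys.argv[1],"wb"))
s=bot.sense(); print(s["time"],s["tool_pos"].round(4),np.degrees(s["ee_rot"]).round(2))
o=np.array([.518,.2204,0]); Rz=Ro.from_euler('z',-10.2,degrees=True).as_matrix()
for n in d:
    C=cloud(d[n]); Q=(C-o)@Rz; I=d[n]["img"].astype(int); grey=(I.max(2)-I.min(2)<40)
    m=grey&(abs(Q[...,1])<.075)&(Q[...,2]>.04)&(Q[...,2]<.11)&(abs(Q[...,0])<.06)
    if m.sum()<30: continue
    t=m&(Q[...,2]>.086); r=cv2.minAreaRect((Q[t][:,:2]*1000).astype(np.float32)); print(n,"upper part",t.sum(),np.round(r[0],1),np.round(r[1],1),round(r[2],1))
    p=Q[m&(abs(Q[...,1])<.046)]; A=np.c_[p[:,1:],np.ones(len(p))]
    for _ in range(8):
        k=np.linalg.lstsq(A,p[:,0],rcond=None)[0]; r=p[:,0]-A@k; q=abs(r)<max(.002,1.5*np.std(r)); A,p=A[q],p[q]
    print(n,"face",k.round(4),len(p),"lean",np.degrees(np.arctan(k[1])).round(1),"yaw",np.degrees(np.arctan(-k[0])).round(1),"y",np.percentile(Q[m][:,1],[1,99]).round(4))
E
python3 look.py v4.pkl; python3 -c "
from plan import *
plan((.536,.4447,.075),21.5)"
```

```text
11.2 [0.5333 0.4438 0.1964] [1.7992e+02 8.0000e-02 2.1940e+01]
side upper part 184 [19.  -0.8] [ 16.2 106.6] 0.7
side face [ 0.0053  0.4107 -0.0231] 441 lean 22.3 yaw -0.3 y [-0.0541  0.0484]
top upper part 86 [13.9 -2.6] [99.5  6.3] 88.1
top face [ 0.0061  0.4013 -0.0221] 454 lean 21.9 yaw -0.4 y [-0.0516  0.0502]
from [0.5333 0.4438 0.1964] 21.94 force [ 0.1 -0.  -0.3]
[[[0.07, 0.0, 3.03], 0.11], [[0.07, 0.0, 3.03], 0.11], [[0.07, 0.0, 3.03], 0.11], [[0.07, 0.0, 3.03], 0.11]]
```

The panel rests unaided at about 22° lean, square to within 0.5° and centred to about 2 mm. Next is the plate.

>>> drive_tool(steps=[[[0.1,0,3.0],0.4],[[0.1,0,3.0],0],[[0.05,0,3.0],0],[[0,0,3.0],0],[[0,0,2.0],0],[[0,0,1.0],0],[[0,0,0],0],[[0,0,0],0]])

```text
time: 11.87
tool_pos: [0.5363, 0.445, 0.0478]
ee_rot: [3.141, -0.0, 0.374]
ft_force: [0.3, 0.2, 1.6]
gripper_width: 0.0643
grip_force: 0.0
```

```bash
python3 - <<'E'
from plan import *
plan((.536,.4447,.027),21.5)
from h import *
a=bot.get_image('side'); cv2.imwrite('pics/g5.png',cv2.resize(a['img'][130:220,220:340,::-1],(720,540),interpolation=2))
E
```

```text
from [0.5363 0.445  0.0478] 21.42 force [0.3 0.2 1.6]
[[[-0.04, 0.02, 2.08], -0.08]]
```

View pics/g5.png

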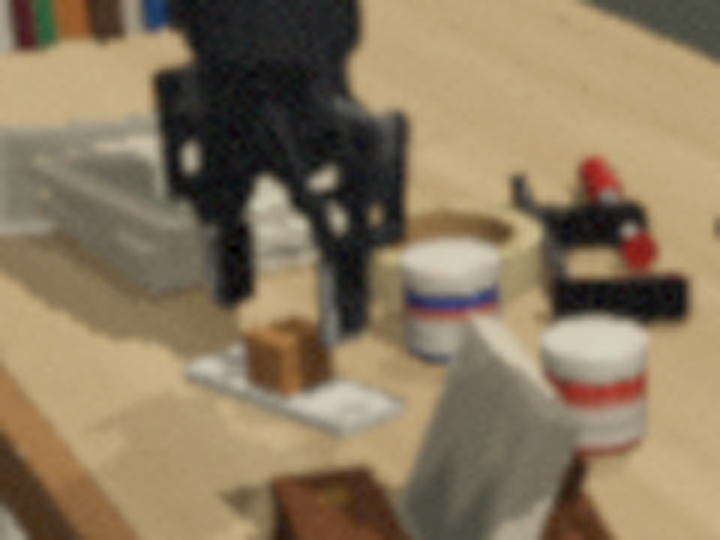

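The fingers straddle the ticket block, with tips at (235,300) and (345,335) and the block at (290,355) in the crop. The leaning panel is also in view. I'll go down and grip.

>>> drive_tool(steps=[[[0,0,1.0],0],[[0,0,0.7],0],[[0,0,0.3],0],[[0,0,0],0],[[0,0,0],0]])

```text
time: 12.33
tool_pos: [0.5355, 0.4457, 0.0271]
ee_rot: [3.141, 0.0, 0.375]
ft_force: [-0.4, 0.6, -0.1]
gripper_width: 0.0647
grip_force: 0.0
```

>>> drive_tool(steps=[[[0,0,0],0],[[0,0,0],0],[[0,0,0],0],[[0,0,0],0],[[0,0,0],0],[[0,0,0],0],[[0,0,0],0],[[0,0,0],0]], gripper=-1)

```text
time: 13.0
tool_pos: [0.5359, 0.446, 0.0278]
ee_rot: [-3.141, -0.001, 0.375]
ft_force: [0.3, -0.6, 4.7]
gripper_width: 0.0246
grip_force: 60.3
```

>>> drive_tool(steps=[[[0,0,-0.5],0],[[0,0,-1.5],0],[[0,0,-3.0],0],[[0,0,-3.0],0],[[0,0,-2.5],0],[[0,0,-1.5],0],[[0,0,0],0],[[0,0,0],0]])

```text
time: 13.67
tool_pos: [0.5359, 0.4459, 0.1488]
ee_rot: [-3.141, -0.002, 0.375]
ft_force: [-1.0, 0.4, -1.0]
gripper_width: 0.025
grip_force: 59.8
```

```bash
python3 - <<'E'
from rig import bot
from h import *
d={"side":bot.get_image('side'),"top":bot.get_image('top')}; pickle.dump(d,open("v5.pkl","wb"))
s=bot.sense(); t=s["tool_pos"]; print(s["time"],t.round(4),np.degrees(s["ee_rot"]).round(2),s["gripper_width"],s["grip_force"],s["ft_force"].round(1))
yaw=s["ee_rot"][2]; Rz=Ro.from_euler('z',yaw).as_matrix()
for n in d:
    C=cloud(d[n]); Q=(C-t)@Rz; I=d[n]["img"].astype(int)
    m=(I.max(2)-I.min(2)<45)&(I.mean(2)>60)&(abs(Q[...,0])<.035)&(abs(Q[...,1])<.07)&(Q[...,2]>-.04)&(Q[...,2]<-.012)
    p=Q[m]; print(n,len(p))
    if len(p)<20: continue
    A=np.c_[p[:,:2],np.ones(len(p))]
    for _ in range(6):
        k=np.linalg.lstsq(A,p[:,2],rcond=None)[0]; r=p[:,2]-A@k; q=abs(r)<.003; A,p=A[q],p[q]
    print(n,"z=ax+by+c",k.round(4),len(p),cv2.minAreaRect((p[:,:2]*1000).astype(np.float32)),p.min(0).round(4),p.max(0).round(4))
cv2.imwrite('pics/g6.png',np.hstack([cv2.resize(d["side"]['img'][110:200,220:300,::-1],None,fx=5,fy=5,interpolation=2),cv2.resize(d["top"]['img'][160:250,160:240,::-1],None,fx=5,fy=5,interpolation=2)]))
E
```

```text
13.7667 [0.5351 0.445  0.1463] [1.7995e+02 1.0000e-01 2.1460e+01] 0.02479847040055031 59.794532507658005 [-0.3 -1.1 -1.1]
side 214
side z=ax+by+c [ 0.034   0.0002 -0.0204] 169 ((2.573209762573242, 0.7208900451660156), (42.71298599243164, 106.41120147705078), 0.3062461316585541) [-0.0187 -0.0525 -0.024 ] [ 0.024   0.054  -0.0181]
top 38
top z=ax+by+c [-0.0171 -0.1754 -0.0291] 37 ((5.191425323486328, -46.54530715942383), (31.829959869384766, 10.920239448547363), 1.2950934171676636) [-0.0106 -0.0521 -0.0235] [ 0.0211 -0.0411 -0.0175]
```

View pics/g6.png

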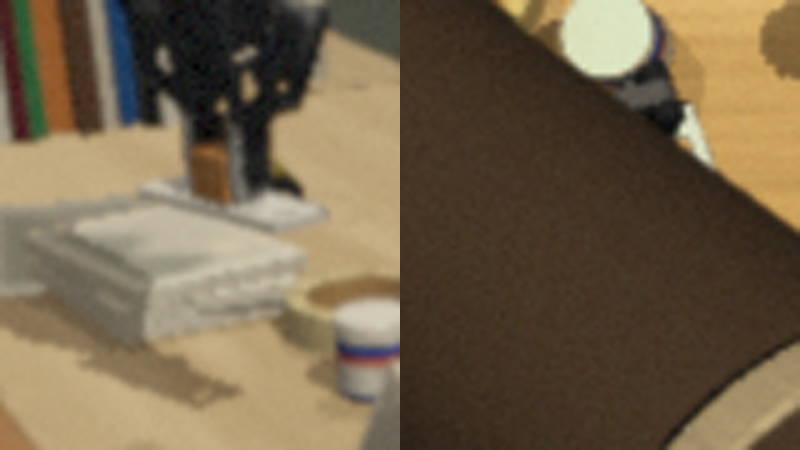

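The plate hangs level in the grip, block held squarely (side crop (210,170)); the top view of it is hidden by the forearm. I'll carry it over the rail.

```bash
python3 -c "
from plan import *
plan((.4797,.2272,.15),-10.2)"
```

```text
from [0.5351 0.445  0.1463] 21.46 force [-0.3 -1.1 -1.1]
[[[-2.19, 3.04, -0.06], 5.28], [[-1.9, 3.23, -0.06], 5.28], [[-1.59, 3.39, -0.06], 5.28], [[-1.28, 3.52, -0.06], 5.28], [[-0.95, 3.62, -0.06], 5.28], [[-0.61, 3.7, -0.06], 5.28]]
```

>>> drive_tool(steps=[[[-1.1,1.5,-0.1],2.6],[[-1.5,2.3,-0.1],4.0],[[-1.7,3.1,-0.1],5.3],[[-1.5,3.3,0],5.3],[[-1.3,3.5,0],5.3],[[-0.9,3.5,0],5.3],[[-0.5,2.3,0],3.9],[[0,1.0,0],0]])

```text
time: 14.43
tool_pos: [0.4752, 0.2242, 0.1489]
ee_rot: [3.137, 0.003, -0.186]
ft_force: [0.1, -1.3, -0.9]
gripper_width: 0.0248
grip_force: 59.8
```

>>> drive_tool(steps=[[[0,0,0],0],[[0,0,0],0],[[0,0,0],0]])

```text
time: 14.68
tool_pos: [0.4772, 0.2308, 0.15]
ee_rot: [-3.141, 0.0, -0.176]
ft_force: [-0.3, 0.8, -1.4]
gripper_width: 0.0251
grip_force: 59.8
```

```bash
python3 -c "
from plan import *
plan((.4797,.2272,.10),-10.2)"
```

```text
from [0.4772 0.2308 0.15  ] -10.08 force [-0.3  0.8 -1.4]
[[[0.15, 0.15, 2.5], 0.06], [[0.15, 0.15, 2.5], 0.06]]
```

>>> drive_tool(steps=[[[0.15,0.2,1.5],0.1],[[0.15,0.1,1.5],0],[[0,0,1.2],0],[[0,0,0.8],0],[[0,0,0],0],[[0,0,0],0],[[0,0,0],0]])

```text
time: 15.27
tool_pos: [0.4798, 0.2263, 0.1007]
ee_rot: [-3.141, -0.0, -0.179]
ft_force: [-0.4, -1.2, -1.4]
gripper_width: 0.0248
grip_force: 59.8
```

```bash
cat > fin.py <<'E'
import sys
from plan import *
from h import *
d={"side":bot.get_image('side'),"top":bot.get_image('top')}; pickle.dump(d,open(sys.argv[1],"wb"))
s=bot.sense(); t=s["tool_pos"]; print(s["time"],t.round(4),np.degrees(s["ee_rot"]).round(2),s["gripper_width"],s["grip_force"],s["ft_force"].round(1))
plan((.4797,.2272,.0715),-10.2)
# plate in the insert frame: origin insert mid, axes of stand
for n,mid in(("side",[.4784,.2266,0]),("top",[.4797,.2270,0])):
    Rz=Ro.from_euler('z',-10.2,degrees=True).as_matrix()
    C=cloud(d[n]); Q=(C-mid)@Rz; I=d[n]["img"].astype(int); zt=t[2]-.0275+.006
    m=(I.max(2)-I.min(2)<45)&(I.mean(2)>60)&(abs(Q[...,0])<.035)&(abs(Q[...,1])<.07)&(abs(Q[...,2]-zt)<.006)
    p=Q[m]; print(n,len(p))
    if len(p)<20: continue
    A=np.c_[p[:,:2],np.ones(len(p))]
    for _ in range(6):
        k=np.linalg.lstsq(A,p[:,2],rcond=None)[0]; r=p[:,2]-A@k; q=abs(r)<.003; A,p=A[q],p[q]
    print(n,"z=ax+by+c",k.round(4),len(p),np.round(cv2.minAreaRect((p[:,:2]*1000).astype(np.float32))[0],1),cv2.minAreaRect((p[:,:2]*1000).astype(np.float32))[1:],(p.min(0)*1000).round(1),(p.max(0)*1000).round(1))
cv2.imwrite(sys.argv[2],np.hstack([cv2.resize(d["side"]['img'][150:250,245:325,::-1],None,fx=5,fy=5,interpolation=2),cv2.resize(d["top"]['img'][150:250,260:340,::-1],None,fx=5,fy=5,interpolation=2)]))
E
python3 fin.py v6.pkl pics/g7.png
```

```text
15.3667 [0.4799 0.226  0.101 ] [-1.7995e+02 -6.0000e-02 -1.0310e+01] 0.024325579412629868 59.79502849280834 [-0.6 -0.8 -0.6]
from [0.4799 0.226  0.101 ] -10.31 force [-0.6 -0.8 -0.6]
[[[-0.05, -0.12, 2.95], -0.11]]
side 273
side z=ax+by+c [0.008  0.0111 0.0786] 227 [ 2.6 -2. ] ((39.47956085205078, 103.65734100341797), 0.3943346440792084) [-17.3 -53.8  75.1] [22.6 49.8 81.3]
top 0
```

```bash
cat > rect.py <<'E'
import sys
from h import *
mid=np.array([.4797,.2272,0]); Rz=Ro.from_euler('z',-10.2,degrees=True).as_matrix()
g=np.arange(-80,80.1,.5); X,Y=np.meshgrid(np.arange(-40,40.1,.5),g,indexing='ij')
def rectify(c,z):
    P=np.c_[X.ravel()/1e3,Y.ravel()/1e3,np.zeros(X.size)]@Rz.T+mid; P[:,2]=z
    uv=proj(c,P).astype(np.float32).reshape(*X.shape,2)
    return cv2.remap(c["img"],uv[...,0],uv[...,1],cv2.INTER_CUBIC).astype(float)
xs,ys=X[:,0],Y[0]
def edge(prof,ax,lo,hi,sgn):
    gr=np.gradient(cv2.GaussianBlur(prof.reshape(1,-1),(0,0),2)[0])*sgn; m=(ax>=lo)&(ax<=hi); w=np.where(m,gr,0); i=w.argmax(); j=slice(max(i-6,0),i+7); k=np.clip(gr[j],0,None)
    return (ax[j]*k).sum()/k.sum(), gr[i]
E
python3 - <<'E'
from rect import *
v0,v6=pickle.load(open("v0.pkl","rb")),pickle.load(open("v6.pkl","rb"))
# rail edges in side view (before), z=.034
for nm,c in(("side",v0["side"]),("top",v0["top"])):
    r=rectify(c,.034); L=r.mean(2)
    for x0,x1 in((-16,-6),(-5,5),(6,16)):
        p=L[(xs>=x0)&(xs<=x1)].mean(0); print(nm,"rail ends",x0,[np.round(edge(p,ys,*a),2) for a in((-74,-56,1),(-74,-56,-1),(56,74,1),(56,74,-1))])
    for y0,y1 in((-60,-48),(-30,30),(48,60)):
        p=L[:,(ys>=y0)&(ys<=y1)].mean(1); print(nm,"rail x",y0,[np.round(edge(p,xs,*a),2) for a in((-27,-12,1),(-27,-12,-1),(12,27,1),(12,27,-1))])
    e=r[...,1]-r[...,2]
    for yc in(-40,40):
        m=(abs(ys-yc)<10); mm=abs(xs)<10; w=e[np.ix_(mm,m)]; w=np.clip(w-np.percentile(w,50)-6,0,None); print(nm,"insert",yc,(w.sum(1)@xs[mm]/w.sum()).round(2),(w.sum(0)@ys[m]/w.sum()).round(2),w.sum().round())
for z in(.0795,):
    r=rectify(v6["side"],z); L=r.mean(2)
    for x0,x1 in((-14,-8),(-4,4),(8,14)):
        p=L[(xs>=x0)&(xs<=x1)].mean(0); print("plate ends",x0,[np.round(edge(p,ys,*a),2) for a in((-64,-44,1),(44,64,-1))])
    for y0,y1 in((-50,-46),(-34,-28),(28,34),(46,50)):
        p=L[:,(ys>=y0)&(ys<=y1)].mean(1); print("plate x",y0,[np.round(edge(p,xs,*a),2) for a in((-27,-12,1),(12,27,-1))])
E
```

```text
side rail ends -16 [array([-63.91,   0.86]), array([  nan, -0.04]), array([63.58,  4.67]), array([  nan, -0.04])]
side rail ends -5 [array([-63.08,   0.91]), array([-56.23,   0.08]), array([64.94,  4.69]), array([-78.,   0.])]
side rail ends 6 [array([-65.28,   0.98]), array([-5.471e+01,  4.000e-02]), array([63.63,  4.37]), array([-78.36,   0.09])]
side rail x -60 [array([-19.62,   4.62]), array([-28.53,   1.4 ]), array([26.54,  0.49]), array([18.77,  2.24])]
side rail x -30 [array([-19.28,   4.22]), array([-27.69,   3.58]), array([18.04,  1.44]), array([10.96,  0.62])]
side rail x 48 [array([-27.97,   0.64]), array([-21.57,   5.83]), array([18.07,  8.6 ]), array([28.04,  0.31])]
side insert -40 -0.16 -39.25 5934.0
side insert 40 -1.5 38.77 1816.0
top rail ends -16 [array([-54.2 ,   0.09]), array([-66.54,   7.89]), array([65.5 ,  4.68]), array([56.56,  0.22])]
top rail ends -5 [array([-73.88,   0.2 ]), array([-66.59,   7.94]), array([64.97,  5.76]), array([57.47,  0.2 ])]
top rail ends 6 [array([-60.95,   0.33]), array([-67.12,   7.89]), array([65.33,  5.86]), array([71.5,  0. ])]
to
[... 252 characters left out ...]
  1.92]), array([-27.31,   5.64]), array([15.71,  0.46]), array([24.39,  0.55])]
top insert -40 -0.04 -40.18 14252.0
top insert 40 -0.07 39.51 4708.0
plate ends -14 [array([-64.69,   4.49]), array([-77.51,  -0.  ])]
plate ends -4 [array([-64.47,   2.85]), array([55.76,  0.25])]
plate ends 8 [array([-64.39,   3.23]), array([43.19,  0.46])]
plate x -50 [array([-19.43,  11.08]), array([18.37, 13.4 ])]
plate x -34 [array([-17.06,   4.91]), array([18.25, 11.89])]
plate x 28 [array([-16.63,   0.93]), array([20.98,  0.19])]
plate x 46 [array([-3.855e+01,  1.000e-02]), array([15.15,  1.13])]rect.py:12: RuntimeWarning: invalid value encountered in scalar divide
  return (ax[j]*k).sum()/k.sum(), gr[i]
```

```bash
cat > ends.py <<'E'
import sys
from rect import *
v=pickle.load(open(sys.argv[1],"rb")); r=rectify(v["side"],float(sys.argv[2])); s=r[...,0]-r[...,2]
for x0,x1 in((-14,-9),(-6,0),(2,8),(10,15)):
    p=s[(xs>=x0)&(xs<=x1)].mean(0); a,b=edge(p,ys,-60,-44,-1),edge(p,ys,44,62,1); print("ends",x0,np.round(a,2),np.round(b,2),"mid",round((a[0]+b[0])/2,2))
for y0,y1 in((-50,-46),(-46,-34),(-33,-28),(34,46),(46,50)):
    p=s[:,(ys>=y0)&(ys<=y1)].mean(1); print("x",y0,np.round(edge(p,xs,-27,-12,-1),2),np.round(edge(p,xs,12,27,1),2))
L=r.mean(2)
for yc in(-40,40): print("hole",yc); print(L[np.ix_(abs(xs)<=10,abs(ys-yc)<=10)][::4,::4].astype(int))
E
python3 ends.py v6.pkl .0795
```

```text
ends -14 [-6.188e+01  6.000e-02] [51.57  1.88] mid -5.16
ends -6 [-60.44   0.38] [43.94  0.75] mid -8.25
ends 2 [-43.57   0.08] [61.65  0.58] mid 9.04
ends 10 [-59.12   0.13] [43.61  0.26] mid -7.75
x -50 [-21.69   2.51] [25.22  0.93]
x -46 [-20.87   3.63] [25.32  0.66]
x -33 [-19.67   5.07] [22.56  0.54]
x 34 [-19.06   5.05] [23.83  4.62]
x 46 [-18.06   4.09] [25.26  4.9 ]
hole -40
[[169 172 173 175 175 175 175 175 176 176 176]
 [172 173 173 174 175 176 177 177 177 178 178]
 [176 174 171 171 171 172 173 175 176 178 178]
 [181 177 172 169 168 170 173 176 178 179 180]
 [179 177 173 170 169 170 173 176 178 179 180]
 [176 173 170 167 167 170 175 178 180 180 181]
 [177 173 165 161 162 168 175 181 184 185 184]
 [185 182 173 166 166 172 179 186 190 193 191]
 [189 191 188 184 181 182 186 189 194 197 196]
 [190 194 194 195 194 194 194 195 197 198 199]
 [188 192 195 197 197 197 196 197 198 199 200]]
hole 40
[[ 78  83  87  90  96 101 107 112 120 128 137]
 [ 59  60  62  64  67  71  75  79  85  92 101]
 [ 61  59  59  60  61  61  61  62  66  70  73]
 [ 72  69  66  63  62  63  62  61  61  62  62]
 [ 87  80  76  72  69  68  68  66  62  59  59]
 [ 92  90  88  84  80  76  74  74  73  73  71]
 [ 71  75  77  76  76  76  76  77  80  82  83]
 [ 46  52  56  56  55  56  59  63  68  71  74]
 [ 36  40  41  40  37  35  36  39  43  48  53]
 [ 36  37  37  35  33  30  28  28  28  31  34]
 [ 36  37  38  38  37  33  29  27  25  26  28]]
```

```bash
python3 - <<'E'
from rect import *
v=pickle.load(open("v6.pkl","rb"))["side"]; r=rectify(v,.0795); z=cloud(v)
for x0,x1 in((-15,-9),(-4,2),(9,15)):
    p=r[(xs>=x0)&(xs<=x1)].mean(0)
    for lo,hi in((-66,-44),(40,62)):
        m=(ys>=lo)&(ys<=hi); print(x0,lo,p[m][::3].astype(int).tolist())
# raw depth rectified too
P=np.c_[X.ravel()/1e3,Y.ravel()/1e3,np.zeros(X.size)]@Rz.T+mid; P[:,2]=.0795
uv=proj(v,P).astype(np.float32).reshape(*X.shape,2)
D=cv2.remap(cloud(v)[...,2].astype(np.float32),uv[...,0],uv[...,1],cv2.INTER_NEAREST)
for x0 in(-14,0,14): i=abs(xs-x0).argmin(); print("zprof",x0,[(ys[j],round(float(D[i,j])*1e3)) for j in list(range(28,72,3))+list(range(248,290,3))])
E
```

```text
-15 -66 [[126, 116, 102], [142, 133, 119], [155, 147, 133], [161, 155, 140], [163, 157, 143], [167, 161, 146], [170, 164, 149], [172, 165, 150], [174, 167, 152], [177, 170, 155], [179, 172, 157], [180, 174, 158], [182, 176, 160], [183, 176, 161], [184, 177, 162]]
-15 40 [[133, 124, 109], [135, 126, 111], [137, 129, 113], [141, 132, 115], [146, 135, 116], [151, 139, 118], [156, 142, 119], [162, 146, 120], [168, 149, 120], [172, 152, 119], [176, 153, 118], [179, 155, 118], [182, 157, 117], [184, 158, 117], [184, 159, 117]]
-4 -66 [[141, 130, 113], [149, 140, 123], [156, 148, 131], [163, 156, 140], [168, 161, 146], [172, 165, 150], [176, 169, 155], [181, 174, 160], [184, 177, 162], [187, 179, 165], [188, 181, 166], [187, 180, 165], [184, 177, 162], [181, 174, 159], [178, 171, 156]]
-4 40 [[83, 71, 60], [83, 71, 59], [83, 70, 57], [84, 70, 55], [84, 69, 53], [85, 69, 51], [86, 69, 49], [87, 68, 48], [87, 68, 47], [87, 67, 45], [88, 66, 44], [88, 64, 42], [89, 63, 40], [90, 63, 40], [91, 64, 40]]
9 -66 [[125, 120, 105], [138, 133, 117], [147, 142, 126], [156, 151, 135], [164, 158, 143], [
[... 1872 characters left out ...]
 (np.float64(-64.5), 40), (np.float64(-63.0), 74), (np.float64(-61.5), 74), (np.float64(-60.0), 76), (np.float64(-58.5), 77), (np.float64(-57.0), 77), (np.float64(-55.5), 77), (np.float64(-54.0), 79), (np.float64(-52.5), 79), (np.float64(-51.0), 79), (np.float64(-49.5), 79), (np.float64(-48.0), 78), (np.float64(-46.5), 78), (np.float64(-45.0), 78), (np.float64(44.0), 107), (np.float64(45.5), 107), (np.float64(47.0), 109), (np.float64(48.5), 109), (np.float64(50.0), 109), (np.float64(51.5), 109), (np.float64(53.0), 111), (np.float64(54.5), 111), (np.float64(56.0), 111), (np.float64(57.5), 111), (np.float64(59.0), 111), (np.float64(60.5), 113), (np.float64(62.0), 113), (np.float64(63.5), 113)]
```

>>> drive_tool(steps=[[[-0.03,-0.08,1.0],0],[[0,0,1.0],0],[[0,0,0.6],0],[[0,0,0.3],0],[[0,0,0],0],[[0,0,0],0],[[0,0,0],0]])

```text
time: 15.95
tool_pos: [0.4795, 0.2263, 0.0714]
ee_rot: [-3.141, -0.0, -0.18]
ft_force: [0.4, -0.3, -1.4]
gripper_width: 0.0246
grip_force: 59.8
```

```bash
python3 fin.py v7.pkl pics/g8.png; python3 - <<'E'
from rect import *
from rig import bot
s=[bot.sense()]; print(s[0]["tool_pos"],np.degrees(s[0]["ee_rot"]))
v=pickle.load(open("v7.pkl","rb"))["side"]
for z in (.044,.0495):
  L=rectify(v,z).mean(2); 
  for x0,x1 in((-14,-8),(-4,4),(8,14)):
    p=L[(xs>=x0)&(xs<=x1)].mean(0); print(z,"right end",x0,np.round(edge(p,ys,-70,-46,1),2))
  for y0,y1 in((-50,-46),(-33,-28),(28,34),(44,50)):
    p=L[:,(ys>=y0)&(ys<=y1)].mean(1); print(z,"x",y0,np.round(edge(p,xs,-27,-12,1),2),np.round(edge(p,xs,12,27,-1),2))
r=rectify(v,.0495); p=r[(xs>=-16)&(xs<=-10)].mean(0); m=(ys>=40)&(ys<=62); print((p[m][::3,0]-p[m][::3,2]).astype(int), edge(p[:,0]-p[:,2],ys,42,62,1))
C=cloud(v); Q=(C-mid)@Rz; I=v["img"].astype(int); gr=(I.max(2)-I.min(2)<45)&(I.mean(2)>60)
for lo in range(36,62,4):
    m=gr&(abs(Q[...,1])<.055)&(abs(Q[...,2]*1e3-lo)<2)&(Q[...,0]>-.03)&(Q[...,0]<.08); p=Q[m]*1e3; print(lo,len(p),np.percentile(p[:,0],[5,50,95]).round(1) if len(p)>3 else "")
E
```

```text
16.05 [0.4796 0.2264 0.0716] [-1.7998e+02 -3.0000e-02 -1.0340e+01] 0.024819275722594576 59.79185566306114 [-0.3 -0.2 -1.2]
from [0.4796 0.2264 0.0716] -10.34 force [-0.3 -0.2 -1.2]
[[[-0.0, -0.08, 0.01], -0.14]]
side 291
side z=ax+by+c [0.0004 0.0077 0.0492] 235 [ 2.4 -1. ] ((107.95533752441406, 39.499534606933594), 89.68489074707031) [-17.5 -54.9  45.9] [22.2 53.1 51.2]
top 0
[0.47957951 0.22636418 0.0716058 ] [-1.79979582e+02 -2.89508766e-02 -1.03424808e+01]
0.044 right end -14 [-53.57   5.81]
0.044 right end -4 [-53.08   5.26]
0.044 right end 8 [-54.36   6.21]
0.044 x -50 [-18.58  11.07] [18.82  9.32]
0.044 x -33 [-17.59  11.72] [21.38 13.82]
0.044 x 28 [-18.51   5.83] [21.71  1.12]
0.044 x 44 [-26.7   4.7] [  nan -0.07]
0.0495 right end -14 [-64.55   5.39]
0.0495 right end -4 [-64.1    5.58]
0.0495 right end 8 [-65.31   5.01]
0.0495 x -50 [-19.92  11.54] [18.49 14.03]
0.0495 x -33 [-19.46  12.15] [18.48 12.24]
0.0495 x 28 [-17.35   3.86] [28.67  1.94]
0.0495 x 44 [-28.54   1.77] [10.88  0.58]
[21 21 21 22 24 25 30 36 42 48 54 59 61 62 63] (np.float64(51.18294861786288), np.float64(2.1187930809583833))
36 66 [-14.   30.9  44.6]
40 44 [31.2 32.7 44.8]
44 85 [-18.1  33.1  43. ]
48 255 [-17.9   3.7  37. ]
52 83 [-16.1  36.6  49.1]
56 65 [-10.7  38.6  50.8]
60 61 [-11.8  40.2  51.8]rect.py:12: RuntimeWarning: invalid value encountered in scalar divide
  return (ax[j]*k).sum()/k.sum(), gr[i]
```

>>> drive_tool(steps=[[[0,-0.1,0],-0.1],[[0,0,0],0],[[0,0,0],0],[[0,0,0],0],[[0,0,0],0],[[0,0,0],0]])

```text
time: 16.55
tool_pos: [0.4795, 0.2272, 0.0713]
ee_rot: [3.142, -0.0, -0.179]
ft_force: [-0.0, 0.9, -0.0]
gripper_width: 0.0247
grip_force: 59.8
```

```bash
python3 - <<'E'
from rig import bot
from h import *
from rect import *
import json
v=bot.get_image("side"); s=bot.sense(); print(s["tool_pos"].round(4),np.degrees(s["ee_rot"]).round(2),s["grip_force"],s["ft_force"].round(1),np.abs(s["joint_velocities"]).max())
L=rectify(v,.044).mean(2); r=rectify(v,.0495)
print([np.round(edge(L[(xs>=a)&(xs<=a+6)].mean(0),ys,-70,-46,1),1)[0] for a in(-14,-4,8)], edge((r[...,0]-r[...,2])[(xs>=-16)&(xs<=-10)].mean(0),ys,42,62,1)[0])
# untouched things: compare depth cloud with start near pots/screws
C0,C1=cloud(pickle.load(open("v0.pkl","rb"))["side"]),cloud(v)
for n,x,y in(("blue",.622,.466),("red",.633,.343),("s1",.4994,.1045),("s2",.4476,.1083)):
    f=lambda C:C[(np.hypot(C[...,0]-x,C[...,1]-y)<.035)&(C[...,2]>.012)&(C[...,2]<.06)]
    a,b=f(C0),f(C1); print(n,len(a),a.mean(0).round(4),len(b),b.mean(0).round(4))
E
python3 look.py v8.pkl
```

```text
[0.4795 0.2272 0.0713] [180.    -0.   -10.23] 59.79383569210768 [ 0.2  0.4 -1.6] 0.00213486466871788
[np.float64(-53.0), np.float64(-52.2), np.float64(-53.8)] 51.16061397318732
blue 253 [0.6175 0.4566 0.033 ] 199 [0.6196 0.4561 0.0352]
red 312 [0.6278 0.3336 0.0332] 285 [0.6294 0.3329 0.0347]
s1 29 [0.5012 0.1018 0.0201] 31 [0.5012 0.1017 0.0195]
s2 24 [0.4479 0.1053 0.0195] 24 [0.4477 0.1049 0.0198]
16.7 [0.4795 0.2272 0.0713] [180.    -0.   -10.24]
side upper part 319 [-13.4  -3.2] [ 80.3 103.4] 1.0
side face [ 0.7796  0.1589 -0.0275] 299 lean 9.0 yaw -37.9 y [-0.054   0.0471]
```

```bash
python3 -c "
from rig import bot
print(bot.sign_off())"
```

```text
the job is handed in; nothing more can be done
None
```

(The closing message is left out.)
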